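# Tighten and pin the castle nut on a gas regulator bracket

### The arm

A 6-joint arm with a two-finger parallel gripper is mounted at the origin on the work surface. World frame = base frame: x ahead of the robot, y to its left, z up, the work surface at z = 0. Lengths are in m, angles in rad, forces in N, time in s.
With the tool pointing down it reaches from about 0.4 to 0.825 m from the base axis. Payload 7 kg.
Tool frame: the origin (TCP) lies midway between the tips of the shut fingers; the grasp point (between the pads) lies 19 mm behind it; z points along the fingers, y is the line along which they close (so a half turn about z gives the same grasp; the last joint's range is limited). The gripper opens to 88 mm and grips with 3 to 60 N. Pads are 19 mm wide; open, the fingers measure 130 mm over their backs; the gripper's body (78 mm by 193 mm) begins 47 mm behind the grasp point.
Start: joints at [1.556, 0.359, 0.012, 0, -1.224, -0.288], TCP at [0.201, 0.644, 0.227] pointing down, gripper open.
Joint ranges: [-3.07, 3.07], [-1.43, 2.12], [-1.02, 1.25], [-3.03, 1.67], [-3.05, -0], [-3.03, 3.03]. Speed limits (rad/s): [2.39, 2.39, 3.01, 3.14, 3.14, 3.14].

### API

Orientations are given as [roll, pitch, yaw] about the fixed x, y, z axes, in that order (R = Rz(yaw) Ry(pitch) Rx(roll)).
In Python, from station import telemetry, eyes, ticket, recognise, trace gives the robot as it stands. The module is installed in compiled form; this text tells all that it offers.
- The arm moves only by the tool servo_tool, never from a script. Its argument "series" is a list that holds one entry, the list of rows, each a list of 4 numbers: the shift along the tool's x, y, z in mm, then the turn about the tool's z in rad. In form: [[[x, y, z, roll], ...]]. A call has exactly 10 rows; each row shifts and turns the commanded pose from where the row before left it, along the tool's axes as they then stand; what a row does not reach is not made up. A row lasts 1/12 s, in which the tool goes at most 41.7 mm and 7.16 degrees, less where a joint would pass 70% of its speed; a pose out of reach is approached as far as the arm can. A call is refused whole if a number of a shift passes 41.7 or a number of a turn 0.125, either way. A call with a gripper value outside its range is refused whole. "claw" is the gripper's target within -1 to 1 (shut at 1, half-way at 0, fully open at -1), set as the call begins (left out, the last holds). The fingers move at their own pace and stop on an object; "grip_force" is the grip in N (left out, the last holds). Time passes only in rows, so rows that do not move let the fingers close, or fill a call up. It gives the time, the measured TCP pose, the force, the opening and the grip force at its end, in the units of the state.
- telemetry.get_state(): the state, without advancing time (a new reading comes with each control period).
- eyes.grab_frame(name): name is "scene" or "side" or "wrist"; returns the picture (480x640x3 uint8, red, green, blue); there is no depth.
- eyes.calibration(name): a dict with "mtx" (3x3 intrinsics, pixels), "k1" (the pictures are not rectified: a ray, as slopes to the right and down, at radius r is drawn at 1 + k1 r^2 times it, then the intrinsics apply), "rvec" (rotation vector, rad) and "tvec" (3), from world to camera coordinates, as OpenCV has them. Camera axes: x right, y down, z forward; pixel columns grow to the right and rows downward; lengths in m; the calibration is good to about 2 mm. A picture is of the moment at which its call begins: read the wrist's pose just before it. calibration takes no time and is no camera call; for the wrist camera it gives the pose at the moment of the call.
- ticket.job_done(): hands the job in; it is judged then, once.
Trained networks look in the newest picture that a camera, given by its name, has taken for a name from the list of things; names that differ only in an ending like _2 or _b are one class to them, and where a whole thing is asked for, a point or a joint stands for the part that bears it (a point fixed in the world has none). Each returns a list of dicts, best first, with "conf" (0 to 1); they miss things now and then, are a little off and sometimes report something else, mostly with a low value. They report only what shows in the picture. A call takes as long as a camera call. They do not tell look-alikes from the thing itself.
- recognise(camera, name): "position" ([x, y, z] in m, in world coordinates, good to about 4 mm: the middle of the surface that is visible of it).
- trace(camera, name): "mask" (480x640 bool, what is visible of it).
The state is a dict: "t": time; "q": joint angles; "qd": joint speeds; "joint_efforts": joint torques, N m; "eef_pos": TCP position; "ee_rot": TCP orientation; "force": force on the tool from outside, world axes, zero at the start; "moment": the same for the moment, N m; "width": finger opening in m; "gripper_force": force on a finger pad.
Only numpy, scipy, OpenCV 4.12 (cv2) and the standard library are available. Lean on these libraries where they do the work, as an engineer would, in place of code of your own. Each camera call takes 0.05 s, during which the arm holds its last target. There are 200 camera calls.

### The job

The gas regulator on the green mat is held by a castle nut on the stud of its sloping bracket. Turn the nut clockwise until the pip at its foot reaches the tab of the washer under it (it is tight there), then go on a little further until the first slot lines up with the cross hole in the stud. Then take the locking pin from its rest, push it through the slots and the hole until its collar is home against the nut, and let go; leave the beaker, the jar and the bottle where they stand.

Things in the scene. Friction and masses are not known exactly. Their poses are not given: they have to be found in the camera images.
- stud: fixed steel stud, 22 mm across, 40 high, on the bracket's sloping plate (130 x 150 mm, 150 along y). Origin: where its axis meets the plate's top face, about 115 mm above the bench. z outward along the stud, 30 degrees from vertical, leaning towards the robot; x up the slope; y level. Brass gauges behind the plate, 60 mm or more from the stud, tops 108 mm above the bench.
- cross_hole (a point): centre of the cross hole through the stud, 29 mm above the plate; same axes as the stud. The hole runs straight through along y, 10 mm wide and 9 mm high (from 24.5 to 33.5 mm above the plate).
- nut_slot0 (a point): centre of the castle nut, on its axis 29 mm above the plate, turning with it; z outward, x through the slot over the pip (dark 5 mm pointer at the foot of the flat in +x, to 34 mm from the axis). Hexagon nut, 46 mm across flats, 4 to 38 mm above the plate (above 24.5 the flats are 0.5 mm less). Six slots, one mid-flat every 60 degrees, 10 mm wide, open at the top, bottoms 24.5 mm above the plate.
- nut_slot1 (a point): same point, turned 60 degrees: x through the next pair of slots
- nut_slot2 (a point): same point, turned 120 degrees: x through the third pair of slots
- nut (a joint): nut angle relative to the tab washer, rad: 0 when the pip is at the tab (tight), negative while loose (starts -1.3 to -0.75), growing clockwise seen from above. Friction 0.2 N m, plus up to 0.15 N m growing steadily as it tightens; it stays where left and does not move along the stud. The first slot lines up 0.3 to 0.8 rad after 0.
- washer_tab (a point): tip of the tab of the dark steel washer (56 mm in diameter, 4 mm thick) under the nut: tab 5 mm wide, reaching 41 mm from the axis, fixed; x points outward along the tab
- pin: loose steel pin, 120 mm long, 50-100 g: shank 6 mm in diameter, 60 long (last 6 mm a blunt cone), collar 18 mm in diameter, 4 thick, dark handle 14 mm in diameter, 56 long. Origin on the axis at the collar's front face; x along the shank to its tip; handle from x = -4 to -60 mm. Starts level in its rest, axis 50 mm above the bench. May be put in from either side; it droops a little once home.
- pin_mid (a point): point on the pin's axis 23 mm in front of the collar's face: it is at the middle of the cross hole when the pin is home
- rest: fixed grey pin rest, base 100 x 50 x 8 mm; origin on the bench under the pin's origin, x along the resting pin to its tip. Two open-topped forks, 8 mm long and up to 26 wide: one under the shank at x = 10 mm, one under the handle's end at x = -55 mm, tops 53 and 57 mm above the bench; the handle is free between them.
- beaker: bystander: empty glass beaker, 100 mm across, 130 mm high; origin at the centre of its underside
- jar: bystander: amber jar, 70 mm across, 100 mm high; origin at the centre of its underside
- wash_bottle: bystander: white bottle, 60 mm across, 170 mm high; origin at the centre of its underside
There are look-alikes about, which are no part of the job. Of the things shaped like the pin, the steel one is meant.

How it is judged:
By the outcome, as a careful person would: the job done as asked, in the order asked, and still so for the second after the job is handed in, with the robot touching nothing.
It also fails if it takes over 72 s, if anything falls off the work surface, if the arm or the gripper's body presses on something with over 40 N, if the wrist force passes 120 N, or if a joint passes its speed limit or range.

## Working session

There is one attempt and no reset: what is moved stays moved. The work goes in short steps, Python scripts to look and compute and a tool call to move; the robot and the scene stay as the last step left them, time stands still between calls to the robot, and variables do not carry over. Pictures are saved under pics/ and viewed, at most 10 in all, crops included, and the job is handed in when it is done.

Besides the shell and the picture viewer there is one more tool, called after "Emit:" as name(argument=value, ...), one argument or row to a line, values as JSON. servo_tool: Moves the arm, as the interface text tells. Its arguments: {"type":"object","properties":{"series":{"type":"array"},"claw":{"type":"number"},"grip_force":{"type":"number"}},"required":["series"]}

```bash
mkdir -p pics; cat > h.py <<'E'
import numpy as np, cv2
from scipy.spatial.transform import Rotation as R
from station import telemetry, eyes, ticket, recognise, trace
def cal(n):
    c=eyes.calibration(n); return np.array(c["mtx"]),c["k1"],cv2.Rodrigues(np.array(c["rvec"],float))[0],np.array(c["tvec"],float).ravel()
def proj(c,P):
    K,k,Rm,t=c; p=np.atleast_2d(P)@Rm.T+t; s=p[:,:2]/p[:,2:]; s=s*(1+k*(s**2).sum(1,keepdims=True)); return s@K[:2,:2].T+K[:2,2]
def ray(c,uv):
    K,k,Rm,t=c; d=(np.atleast_2d(uv)-K[:2,2])@np.linalg.inv(K[:2,:2]).T; s=d.copy()
    for _ in range(20): s=d/(1+k*(s**2).sum(1,keepdims=True))
    v=np.c_[s,np.ones(len(s))]@Rm; return -Rm.T@t, v/np.linalg.norm(v,axis=1,keepdims=True)
def onz(c,uv,z):
    o,v=ray(c,uv); return o+v*((z-o[2])/v[:,2])[:,None]
def tri(obs):
    A=np.zeros((3,3));b=np.zeros(3)
    for c,uv in obs:
        o,v=ray(c,uv);M=np.eye(3)-np.outer(v[0],v[0]);A+=M;b+=M@o
    return np.linalg.solve(A,b)
def save(n,im): cv2.imwrite("pics/"+n,im[...,::-1])
E
python3 - <<'E'
from h import *
s=telemetry.get_state(); print({k:np.round(v,3) for k,v in s.items()})
ims=[]
for n in ["scene","side"]:
    im=eyes.grab_frame(n); save(n+"0.png",im); np.save(n+"0.npy",im)
    print(n,cal(n)[3],-cal(n)[2].T@cal(n)[3])
    for w in ["stud","nut_slot0","washer_tab","pin","rest","beaker","jar","wash_bottle"]:
        for r in recognise(n,w)[:4]:
            if r["conf"]>.2: print(w,round(r["conf"],2),np.round(r["position"],3),proj(cal(n),r["position"]).round()[0])
E
```

```text
{'t': np.float64(0.0), 'q': array([ 1.556,  0.359,  0.011, -0.   , -1.224, -0.288]), 'qd': array([-0.   , -0.   ,  0.   ,  0.   , -0.001,  0.001]), 'joint_efforts': array([ 1.0000e-03, -5.8272e+01,  2.9305e+01,  6.9970e+00,  7.0000e-03,
       -0.0000e+00]), 'eef_pos': array([0.201, 0.644, 0.226]), 'ee_rot': array([ 3.14 , -0.   , -0.303]), 'force': array([0.323, 0.173, 0.008]), 'moment': array([ 0.069,  0.027, -0.058]), 'gripper_force': np.float64(0.0), 'width': np.float64(0.087)}
scene [ 0.42874379 -0.28303045  1.5425539 ] [1.1413859  0.52417838 1.03241236]
stud 0.54 [ 0.546 -0.19   0.142] [293. 179.]
nut_slot0 0.66 [ 0.55  -0.187  0.138] [293. 181.]
nut_slot0 0.56 [ 0.549 -0.186  0.139] [294. 181.]
washer_tab 0.88 [ 0.55  -0.187  0.14 ] [293. 181.]
washer_tab 0.51 [ 0.547 -0.191  0.143] [293. 179.]
pin 0.72 [0.532 0.29  0.013] [436. 309.]
pin 0.63 [0.555 0.145 0.052] [386. 272.]
pin 0.6 [0.435 0.163 0.013] [419. 258.]
rest 0.88 [0.556 0.14  0.006] [383. 282.]
beaker 0.92 [ 0.818 -0.072  0.083] [246. 278.]
beaker 0.46 [0.554 0.145 0.052] [386. 272.]
jar 0.69 [ 0.598 -0.406  0.071] [231. 170.]
wash_bottle 0.57 [0.473 0.462 0.104] [523. 318.]
side [-0.56257552  0.26733015  1.10301055] [ 0.29678079 -0.76263654  0.96689998]
stud 0.94 [ 0.536 -0.204  0.137] [322. 308.]
nut_slot0 0.75 [ 0.537 -0.208  0.138] [323. 308.]
nut_slot0 0.65 [ 0.535 -0.213  0.135] [324. 311.]
washer_tab 0.96 [ 0.536 -0.215  0.136] [324. 311.]
pin 0.72 [0.427 0.153 0.011] [237. 254.]
pin 0.45 [0.549 0.138 0.056] [278. 234.]
beaker 0.98 [ 0.813 -0.082  0.089] [400. 249.]
jar 0.82 [ 0.579 -0.441  0.096] [391. 402.]
wash_bottle 0.93 [0.453 0.437 0.083] [216. 176.]
```

View pics/scene0.png

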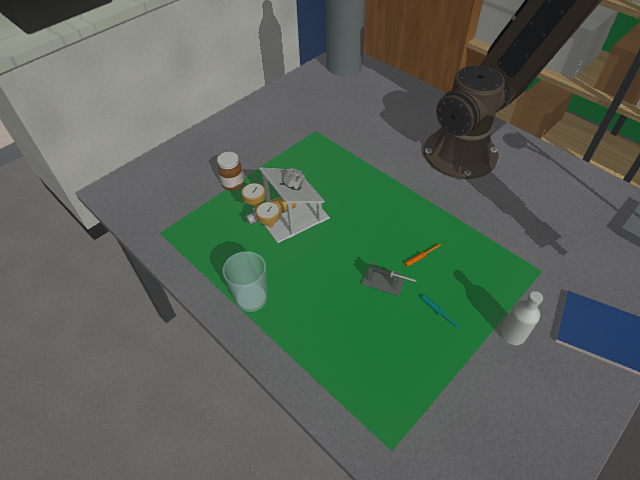

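View pics/side0.png

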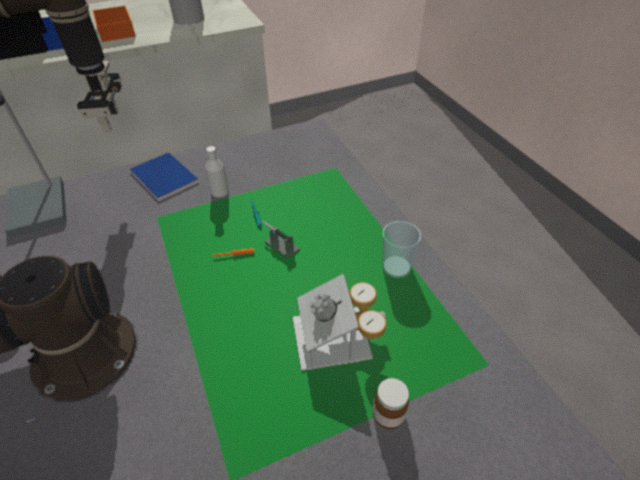

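Pin-like things in the scene picture: steel in the grey rest (~400,277), orange (~422,254) and blue (~438,310). The steel one in the rest fits the description. I'll confirm it in an enlarged crop and look at the nut.

```bash
python3 - <<'E'
from h import *
a=np.load("scene0.npy");b=np.load("side0.npy")
f=lambda im,u,v,w,h:cv2.resize(im[v:v+h,u:u+w],(400,300),interpolation=cv2.INTER_CUBIC)
save("crop1.png",np.vstack([np.hstack([f(a,353,245,80,60),f(a,253,160,80,60)]),np.hstack([f(b,240,210,80,60),f(b,285,275,80,60)])]))
E
```

```text
(no output)
```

View pics/crop1.png

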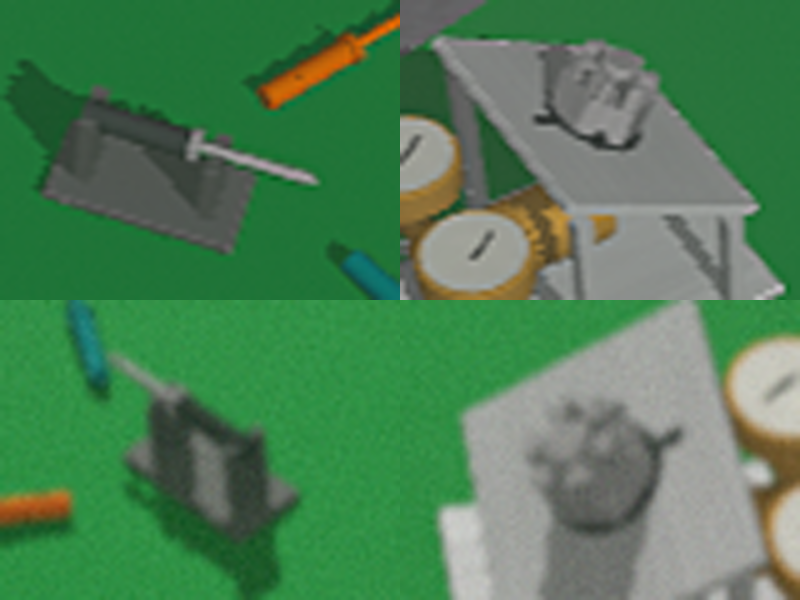

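Top left/bottom left: the pin in the grey rest has a steel shank and a dark handle, so it is the steel one; tip at scene (416,281), collar (392,274). Top right: plate corners at scene (260,168), (286,202), (324,202).

```bash
python3 - <<'E'
from h import *
cs,cd=cal("scene"),cal("side")
print("pin scene tip,collar,end",onz(cs,[[416,281.4],[392,274.4],[370.6,267]],.05).round(3).tolist())
print("tri tip,collar",tri([(cs,[416,281.4]),(cd,[262,221])]).round(3),tri([(cs,[392,274.4]),(cd,[275.6,228.4])]).round(3))
print("plate upper edge corners", onz(cs,[[260,168],[286,202]],.1475).round(3).tolist(), "lower", onz(cs,[[324,201.6]],.0825).round(3), "side:",onz(cd,[[357,328],[342,275.5]],.1475).round(3).tolist(),onz(cd,[[297,297]],.0825).round(3))
s=telemetry.get_state();T=R.from_euler('xyz',s['ee_rot']).as_matrix();print(T.round(3))
g=np.array([.50,-.19,.30]);print(T.T@(g-s['eef_pos'])*1000)
c=cal("wrist");o=-c[2].T@c[3];print("wristcam in tool",(T.T@(o-s['eef_pos'])).round(3),"axis",(T.T@c[2][2]).round(3),(T.T@c[2][0]).round(3),c[0][0,0])
E
```

```text
pin scene tip,collar,end [[0.524, 0.215, 0.05], [0.548, 0.16, 0.05], [0.568, 0.106, 0.05]]
tri tip,collar [0.525 0.214 0.049] [0.551 0.161 0.055]
plate upper edge corners [[0.582, -0.282, 0.147], [0.62, -0.139, 0.147]] lower [[ 0.509 -0.114  0.083]] side: [[0.578, -0.29, 0.147], [0.612, -0.147, 0.147]] [[ 0.509 -0.114  0.083]]
[[ 0.954 -0.298  0.   ]
 [-0.298 -0.954  0.   ]
 [ 0.    -0.    -1.   ]]
[533.90818701 707.22105656 -73.43698075]
wristcam in tool [ 0.073  0.001 -0.159] axis [-0.269 -0.001  0.963] [0.    1.    0.001] 417.91170720753416
```

Emit:
servo_tool(
  series=[
    [[19,23.5,-1.1,0],[19,23.5,-1.1,0],[19,23.5,-1.1,0],[19,23.5,-1.1,0],[19,23.5,-1.1,0],[19,23.5,-1.1,0],[19,23.5,-1.1,0],[19,23.5,-1.1,0],[19,23.5,-1.1,0],[19,23.5,-1.1,0]],
  ],
  claw=-0.35,
)

```text
t: 1.73
eef_pos: [0.3129, 0.3619, 0.2379]
ee_rot: [-3.141, -0.0, -0.303]
force: [0.1, -0.4, 1.1]
width: 0.0592
gripper_force: 0.0
```

Emit:
servo_tool(
  series=[
    [[19,23.5,-1.1,0],[19,23.5,-1.1,0],[19,23.5,-1.1,0],[19,23.5,-1.1,0],[19,23.5,-1.1,0],[19,23.5,-1.1,0],[19,23.5,-1.1,0],[19,23.5,-1.1,0],[19,23.5,-1.1,0],[19,23.5,-1.1,0]],
  ],
)

```text
t: 2.57
eef_pos: [0.4241, 0.0809, 0.2491]
ee_rot: [-3.141, -0.001, -0.302]
force: [0.2, 1.3, 0.1]
width: 0.0594
gripper_force: 0.0
```

Emit:
servo_tool(
  series=[
    [[19,23.5,-1.1,0],[19,23.5,-1.1,0],[19,23.5,-1.1,0],[19,23.5,-1.1,0],[19,23.5,-1.1,0],[19,23.5,-1.1,0],[19,23.5,-1.1,0],[17,23.5,-1.1,0],[9,23.5,-1.1,0],[0,0,0,-0.044]],
  ],
)

```text
t: 3.4
eef_pos: [0.5129, -0.1703, 0.2582]
ee_rot: [3.141, 0.0, -0.262]
force: [0.2, 0.4, 0.1]
width: 0.0593
gripper_force: 0.0
```

```bash
python3 - <<'E'
from h import *
s=telemetry.get_state();print(s['t'],s['eef_pos'],s['ee_rot'],s['width'],s['q'])
c=cal("wrist");im=eyes.grab_frame("wrist");np.save("w1.npy",im)
for w in ["stud","nut_slot0","washer_tab","cross_hole"]:
    for r in recognise("wrist",w)[:2]: print(w,round(r["conf"],2),np.round(r["position"],3),proj(c,r["position"]).round()[0])
y=np.array([.2557,.9668,0]);z=np.array([-.5*.9668,.5*.2557,.866]);x=np.cross(y,z);O=np.array([.5436,-.2003,.115])
v=im.copy()
for p in [O+41*.001*(x*np.cos(a)+y*np.sin(a))+.002*z for a in np.arange(0,6.28,.26)]+[O,O+.04*z]+[O+i*.065*x+j*.075*y for i in(-1,1) for j in (-1,1)]:
    u=proj(c,p)[0]; cv2.circle(v,tuple(int(q) for q in u),1,(255,0,0),-1)
save("w1.png",v)
E
```

```text
3.4 [ 0.51290859 -0.17034796  0.25820906] [ 3.14060398e+00  4.69198031e-04 -2.62081627e-01] 0.05925696353205481 [ 4.27316724e-02  1.17187311e-01 -2.35593606e-01  8.54703717e-04
 -1.21875981e+00  1.26568825e+00]
stud 0.91 [ 0.544 -0.196  0.142] [349. 186.]
nut_slot0 0.63 [ 0.549 -0.196  0.139] [347. 178.]
washer_tab 0.77 [ 0.548 -0.201  0.14 ] [355. 177.]
washer_tab 0.48 [ 0.547 -0.197  0.137] [350. 179.]
cross_hole 0.86 [ 0.545 -0.198  0.141] [351. 183.]
```

View pics/w1.png

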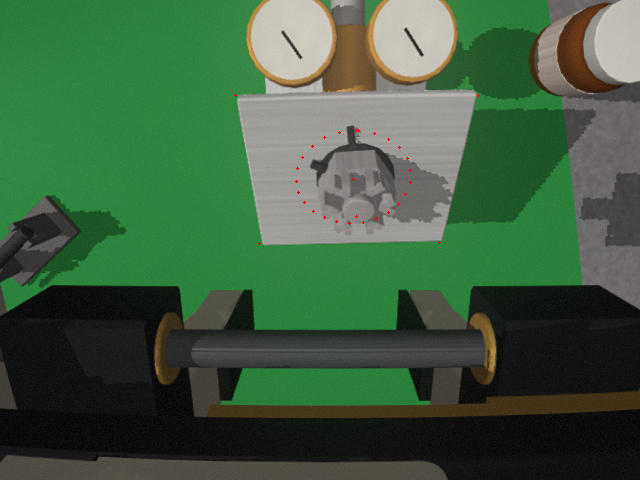

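```bash
cat >> h.py <<'E'
y=np.array([.2557,.9668,0]);z=np.array([-.5*.9668,.5*.2557,.866]);x=np.cross(y,z);O=np.array([.5436,-.2003,.115])
def pl(c,uv,h):
    o,v=ray(c,uv);P=o+v*(((O+h*z-o)@z)/(v@z))[:,None]-O;return np.c_[P@x,P@y]*1000
E
python3 - <<'E'
from h import *
s=telemetry.get_state();c=cal("wrist");im=np.load("w1.npy")
for n,uv,h in [("pip",[[316,165]],.006),("tab",[[351,127]],.003),("studtop",[[358,213]],.04)]:
    p=pl(c,uv,h)[0];print(n,p.round(1),np.degrees(np.arctan2(p[1],p[0])).round(1))
k=6;v=cv2.resize(im[110:240,290:420],None,fx=k,fy=k,interpolation=cv2.INTER_CUBIC)[:600];save("w1c.png",cv2.resize(im[115:245,280:440],(738,600),interpolation=cv2.INTER_CUBIC))
T=R.from_euler('xyz',s['ee_rot']).as_matrix()
print("ax at h=31,26:",O+.031*z,O+.026*z, "to 31:",T.T@(O+.031*z-s['eef_pos'])*1000,T.round(3))
E
```

```text
pip [15.3 30.3] 63.3
tab [42.7  7.4] 9.8
studtop [1.4 2.7] 62.0
ax at h=31,26: [ 0.5286146  -0.19633665  0.141846  ] [ 0.5310316 -0.1969759  0.137516 ] to 31: [ 23.26438995  24.67995146 116.71217086] [[ 0.967 -0.257  0.   ]
 [-0.257 -0.967  0.   ]
 [ 0.    -0.    -1.   ]]
```

View pics/w1c.png

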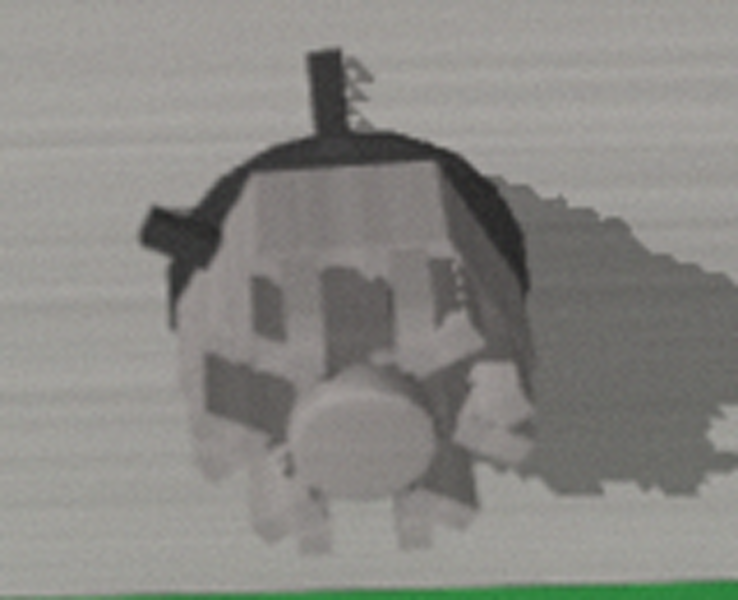

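```bash
python3 - <<'E'
from h import *
c=cal("wrist");f=738/160
g=lambda a:np.array([[280+q[0]/f,115+q[1]/f] for q in a])
print("stud top",pl(c,g([[364,433],[364,370],[364,498],[290,435],[437,435]]),.040).round(1).tolist())
print("washer top/left/right",pl(c,g([[345,132],[168,300],[527,275]]),.004).round(1).tolist())
print("pip,tab",pl(c,g([[147,228]]),.0065).round(1),pl(c,g([[323,50]]),.003).round(1))
print("flat foot edge",pl(c,g([[245,174],[438,160]]),.004).round(1).tolist())
print("corners",pl(c,[[236,95],[475,94],[262,243],[440,242]],0).round(1).tolist())
E
```

```text
stud top [[5.0, 2.3], [16.2, 2.9], [-7.3, 1.6], [4.6, 12.6], [4.6, -7.9]]
washer top/left/right [[30.9, 4.4], [1.0, 30.3], [5.8, -24.6]]
pip,tab [[16.1 33.1]] [[43.5  8. ]]
flat foot edge [[23.8, 18.7], [26.3, -9.3]]
corners [[63.6, 79.2], [64.8, -69.0], [-66.8, 76.8], [-65.6, -71.8]]
```

Emit:
servo_tool(
  series=[
    [[13,9,10,0],[13.5,9.5,10,0],[0,0,10,-0.12],[0,0,10,-0.12],[0,0,10,-0.12],[0,0,10,-0.12],[0,0,10,-0.12],[0,0,10,0],[0,0,5,0],[0,0,0,0]],
  ],
  claw=-0.46,
  grip_force=25,
)

```text
t: 4.48
eef_pos: [0.5328, -0.191, 0.1723]
ee_rot: [-3.141, 0.002, 0.338]
force: [0.3, 0.6, -0.4]
width: 0.064
gripper_force: 0.0
```

```bash
sed -i 's/O=np.array.*/O=np.array([.5472,-.1986,.1168])/' h.py; python3 - <<'E'
from h import *
s=telemetry.get_state();T=R.from_euler('xyz',s['ee_rot']).as_matrix();print(s['eef_pos'],s['ee_rot'],s['width'])
t=O+.028*z;t[2]=.135;print("to go tool",T.T@(t-s['eef_pos'])*1000)
c=cal("wrist");im=eyes.grab_frame("wrist");v=im.copy()
m=T[:,1]
for sg in(-1,1):
    for a in(-.0095,.0095):
        u=proj(c,t+sg*.032*m+a*T[:,0])[0];cv2.circle(v,tuple(int(q) for q in u),2,(255,0,0),-1)
for p in [O+.028*np.array(x*np.cos(a)+y*np.sin(a))+.004*z for a in np.arange(0,6.28,.26)]+[O+.011*np.array(x*np.cos(a)+y*np.sin(a))+.04*z for a in np.arange(0,6.28,.5)]:
    u=proj(c,p)[0];cv2.circle(v,tuple(int(q) for q in u),1,(255,255,0),-1)
save("w2.png",v)
E
```

```text
[ 0.53281426 -0.19096307  0.17234591] [-3.14070656e+00  1.64444842e-03  3.37577658e-01] 0.06402700989833984
to go tool [-0.47977898  4.14294147 37.34309537]
```

View pics/w2.png

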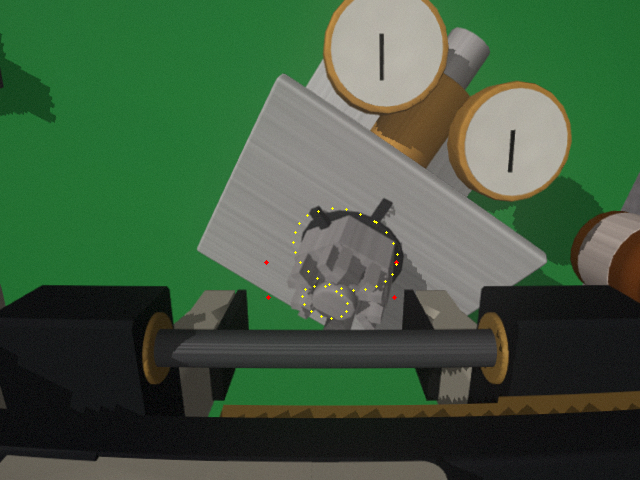

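```bash
sed -i 's/O=np.array.*/O=np.array([.5436,-.2003,.115])/' h.py; cat >> h.py <<'E'
def Tm(p,r): 
    M=np.eye(4);M[:3,:3]=R.from_euler('xyz',r).as_matrix();M[:3,3]=p;return M
def wcal(p,r):
    s=telemetry.get_state();c=cal("wrist");W=np.eye(4);W[:3,:3]=c[2];W[:3,3]=c[3]
    W=W@Tm(s['eef_pos'],s['ee_rot'])@np.linalg.inv(Tm(p,r));return c[0],c[1],W[:3,:3],W[:3,3]
E
python3 - <<'E'
from h import *
s=telemetry.get_state();print(s['eef_pos'],s['ee_rot'],np.abs(s['qd']).max())
w2=wcal([ 0.53281426,-0.19096307,0.17234591],[-3.14070656e+00,1.64444842e-03,3.37577658e-01])
w1=wcal([ 0.51290859,-0.17034796,0.25820906],[ 3.14060398e+00,4.69198031e-04,-2.62081627e-01])
def rep(c,st,pip,tab,co):
    print("stud",pl(c,[st],.04).round(1),"pip",pl(c,[pip],.0065).round(1),"tab",pl(c,[tab],.003).round(1),"corners",pl(c,co,0).round(1).tolist())
rep(w1,[358.9,208.8],[311.9,164.4],[350,125.8],[[236,95],[475,94],[262,243],[440,242]])
rep(w2,[333,301],[317,210],[386,202],[[282,76],[545,257],[198,249]])
print(pl(w2,[[303,240],[403,255]],.004))
E
```

```text
[ 0.5332618  -0.19123234  0.17319159] [-3.14136296e+00  8.02222383e-04  3.38369705e-01] 0.022087526149571258
stud [[ 6.3 -1.6]] pip [[17.4 29. ]] tab [[44.7  4. ]] corners [[64.8, 74.8], [65.6, -73.0], [-65.0, 72.6], [-64.5, -75.6]]
stud [[7.6 0.5]] pip [[19.6 28.1]] tab [[43.8  4.6]] corners [[64.1, 73.3], [67.5, -70.5], [-65.5, 71.5]]
[[ -5.09514377  23.8911113 ]
 [ 24.27177408 -20.41467181]]
```

Emit:
servo_tool(
  series=[
    [[-1,7,0,0],[0,0,8,0],[0,0,8,0],[0,0,8,0],[0,0,8,0],[0,0,6,0],[0,0,0,0],[0,0,0,0],[0,0,0,0],[0,0,0,0]],
  ],
)

```text
t: 5.37
eef_pos: [0.5352, -0.1986, 0.1359]
ee_rot: [3.141, -0.001, 0.341]
force: [-0.5, 0.0, 0.1]
width: 0.0637
gripper_force: 0.0
```

Emit:
servo_tool(
  series=[
    [[0,0,0,0],[0,0,0,0],[0,0,0,0],[0,0,0,0],[0,0,0,0],[0,0,0,0],[0,0,0,0],[0,0,0,0],[0,0,0,0],[0,0,0,0]],
  ],
  claw=0.3,
)

```text
t: 6.2
eef_pos: [0.5349, -0.1984, 0.1356]
ee_rot: [-3.141, -0.0, 0.341]
force: [-1.2, 3.7, 4.1]
width: 0.0475
gripper_force: 24.2
```

Emit:
servo_tool(
  series=[
    [[0,0,0,0.06],[0,0,0,0.06],[0,0,0,0.06],[0,0,0,0.06],[0,0,0,0.06],[0,0,0,0.06],[0,0,0,0.06],[0,0,0,0.06],[0,0,0,0.06],[0,0,0,0.06]],
  ],
)

```text
t: 7.03
eef_pos: [0.535, -0.1977, 0.136]
ee_rot: [-3.14, -0.001, -0.261]
force: [-2.1, 7.5, 6.6]
width: 0.046
gripper_force: 24.7
```

Emit:
servo_tool(
  series=[
    [[0,0,0,0.04],[0,0,0,0.04],[0,0,0,0.04],[0,0,0,0.04],[0,0,0,0.04],[0,0,0,0.04],[0,0,0,0.04],[0,0,0,0.04],[0,0,0,0.04],[0,0,0,0.04]],
  ],
)

```text
t: 7.87
eef_pos: [0.5358, -0.1981, 0.1359]
ee_rot: [-3.14, -0.001, -0.659]
force: [-1.6, 5.1, 4.0]
width: 0.048
gripper_force: 26.9
```

```bash
python3 - <<'E'
from h import *
s=telemetry.get_state();print(s['t'],s['eef_pos'],s['ee_rot'],s['width'],s['moment'])
im=eyes.grab_frame("wrist");save("w3.png",im)
E
```

```text
7.8667 [ 0.5357638  -0.19807331  0.13592454] [-3.13997193e+00 -1.39736219e-03 -6.59383414e-01] 0.047986702923502676 [ 2.4977     -0.43834602  0.87524783]
```

View pics/w3.png

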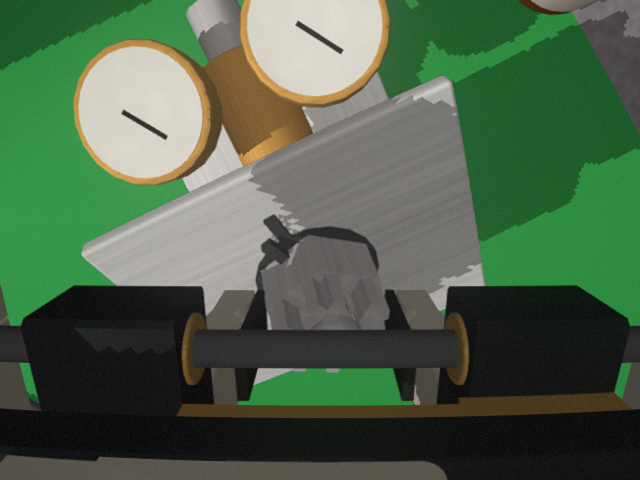

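The picture shows the pip (275,250) turned almost to the tab (275,230). I'll ratchet back 60° and take the second stroke.

Emit:
servo_tool(
  series=[
    [[0,0,0,0],[0,0,0,0],[0,0,0,0],[0,0,0,0],[0,0,-20,0],[0,0,-20,0],[0,0,0,-0.11],[0,0,0,-0.11],[0,0,0,-0.11],[0,0,0,-0.11]],
  ],
  claw=-0.46,
)

```text
t: 8.75
eef_pos: [0.5348, -0.1988, 0.1755]
ee_rot: [3.141, -0.0, -0.213]
force: [0.4, -0.3, 0.7]
width: 0.0639
gripper_force: 0.0
```

Emit:
servo_tool(
  series=[
    [[0,0,0,-0.11],[0,0,0,-0.11],[0,0,0,-0.11],[0,0,0,-0.11],[0,0,0,-0.11],[0,0,0,-0.06],[0,0,0,0],[0,0,0,0],[0,0,0,0],[0,0,0,0]],
  ],
)

```text
t: 9.58
eef_pos: [0.5348, -0.1986, 0.1754]
ee_rot: [3.142, 0.0, 0.39]
force: [0.1, 1.0, 0.4]
width: 0.0641
gripper_force: 0.0
```

```bash
python3 - <<'E'
from h import *
s=telemetry.get_state();T=R.from_euler('xyz',s['ee_rot']).as_matrix();print(s['t'],s['eef_pos'],s['ee_rot'],s['width'])
print(T.T@(np.array([.5347,-.1983,.1357])-s['eef_pos'])*1000)
E
```

```text
9.5833 [ 0.53481336 -0.19863733  0.17541709] [3.14155851e+00 1.07060185e-04 3.89550234e-01] 0.06411128942513901
[ 2.74924898e-02 -3.56468020e-01  3.97170774e+01]
```

Emit:
servo_tool(
  series=[
    [[0,0,10,0],[0,0,10,0],[0,0,10,0],[0,0,10,0],[0,0,0,0],[0,0,0,0],[0,0,0,0],[0,0,0,0],[0,0,0,0],[0,0,0,0]],
  ],
)

```text
t: 10.42
eef_pos: [0.5351, -0.1986, 0.136]
ee_rot: [3.141, -0.001, 0.391]
force: [-0.7, 0.6, -0.3]
width: 0.0639
gripper_force: 0.0
```

Emit:
servo_tool(
  series=[
    [[0,0,0,0],[0,0,0,0],[0,0,0,0],[0,0,0,0],[0,0,0,0],[0,0,0,0],[0,0,0,0],[0,0,0,0],[0,0,0,0],[0,0,0,0]],
  ],
  claw=0.3,
  grip_force=35,
)

```text
t: 11.25
eef_pos: [0.5348, -0.1984, 0.1355]
ee_rot: [-3.141, -0.0, 0.391]
force: [-0.8, 3.1, 0.3]
width: 0.0489
gripper_force: 33.4
```

Emit:
servo_tool(
  series=[
    [[0,0,0,0.08],[0,0,0,0.08],[0,0,0,0.08],[0,0,0,0.08],[0,0,0,0.08],[0,0,0,0.08],[0,0,0,0.08],[0,0,0,0.08],[0,0,0,0],[0,0,0,0]],
  ],
)

```text
t: 12.08
eef_pos: [0.5344, -0.1975, 0.1368]
ee_rot: [-3.14, 0.0, -0.248]
force: [-7.3, 10.3, 13.4]
width: 0.0466
gripper_force: 37.6
```

Emit:
servo_tool(
  series=[
    [[0,0,0,0],[0,0,0,0],[0,0,0,0],[0,0,0,0],[0,0,0,0],[0,0,0,0],[0,0,0,0],[0,0,0,0],[0,0,0,0],[0,0,0,0]],
  ],
)

```text
t: 12.92
eef_pos: [0.5344, -0.1975, 0.1368]
ee_rot: [-3.14, 0.0, -0.248]
force: [-6.8, 10.0, 14.5]
width: 0.0466
gripper_force: 37.6
```

Emit:
servo_tool(
  series=[
    [[0,0,0,0.02],[0,0,0,0.02],[0,0,0,0],[0,0,0,0],[0,0,0,0],[0,0,0,0],[0,0,0,0],[0,0,0,0],[0,0,0,0],[0,0,0,0]],
  ],
)

```text
t: 13.75
eef_pos: [0.5344, -0.1973, 0.1369]
ee_rot: [-3.14, 0.0, -0.287]
force: [-7.9, 11.0, 14.7]
width: 0.0469
gripper_force: 37.8
```

Emit:
servo_tool(
  series=[
    [[0,0,0,0],[0,0,0,0],[0,0,0,0],[0,0,0,0],[0,0,-25,0],[0,0,-25,0],[-41,0,-25,0],[0,0,-12,0],[0,0,0,0],[0,0,0,0]],
  ],
  claw=-0.46,
)

```text
t: 14.58
eef_pos: [0.5011, -0.1886, 0.2199]
ee_rot: [-3.141, -0.002, -0.289]
force: [0.3, -0.2, -0.3]
width: 0.0643
gripper_force: 0.0
```

```bash
python3 - <<'E'
from h import *
s=telemetry.get_state();print(s['t'],s['eef_pos'],s['ee_rot'],s['width'],abs(s['qd']).max())
c=cal("wrist");im=eyes.grab_frame("wrist");np.save("w4.npy",im)
O2=O+.0048*x-.0008*y;C=O2+.029*z
for n,p in [("stud top",O2+.04*z),("tab",O2+.041*(x*np.cos(.12)+y*np.sin(.12))+.003*z),("slot mouths",C+.02*y),("",C-.02*y)]: print(n,proj(c,p).round(1))
u=proj(c,O2+.02*z)[0].astype(int);print(u);u0,v0=u-[60,48];k=6
save("w4.png",cv2.resize(im[v0:v0+96,u0:u0+120],None,fx=k,fy=k,interpolation=cv2.INTER_CUBIC));print(u0,v0)
E
```

```text
14.5833 [ 0.50112145 -0.18855729  0.21989897] [-3.14111672e+00 -2.10116410e-03 -2.88913421e-01] 0.06425119696317205 0.03339912023940986
stud top [[324.8 212.8]]
tab [[313.  112.8]]
slot mouths [[289.6 201.2]]
 [[359.7 199.1]]
[324 190]
264 142
```

View pics/w4.png

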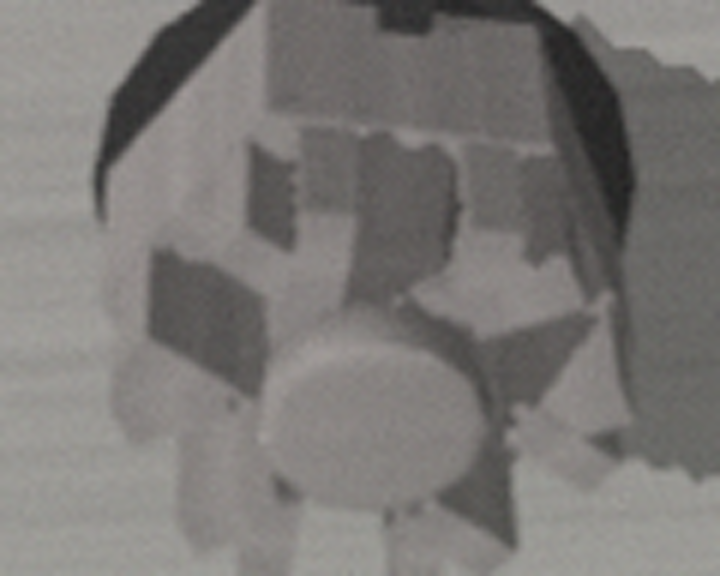

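```bash
python3 - <<'E'
from h import *
O[:]=O+.0048*x-.0008*y
w3=wcal([ 0.5357638,-0.19807331,0.13592454],[-3.13997193e+00,-1.39736219e-03,-6.59383414e-01])
w4=wcal([ 0.50112145,-0.18855729,0.21989897],[-3.14111672e+00,-2.10116410e-03,-2.88913421e-01])
an=lambda p:(p.round(1).tolist(),np.degrees(np.arctan2(p[:,1],p[:,0])).round(1))
print("w3 pip,tab",an(pl(w3,[[265,245],[280,256]],.0065)),an(pl(w3,[[267,219]],.003)))
print("w4 pip root",an(pl(w4,[[264+405/6,142+34/6]],.006)))
f=pl(w4,[[264+265/6,142+5/6],[264+545/6,142+22/6]],.006);print(f)
print(pl(w4,[[264+375/6,142+425/6]],.04))
im=np.load("w4.npy"); save("w4f.png",cv2.resize(im[90:240,230:430],(800,600),interpolation=cv2.INTER_CUBIC))
s=telemetry.get_state();print(s['moment'],s['force'])
E
```

```text
w3 pip,tab ([[31.0, 10.4], [22.6, 7.8]], array([18.5, 19.1])) ([[39.7, 5.0]], array([7.2]))
w4 pip root ([[20.0, -4.8]], array([-13.6]))
[[ 23.67316273   8.41813709]
 [ 20.86701811 -18.28363254]]
[[-0.02562254 -0.91585168]]
[-0.01356497 -0.00114827 -0.01061798] [0.11576481 0.1058107  0.55241233]
```

View pics/w4f.png

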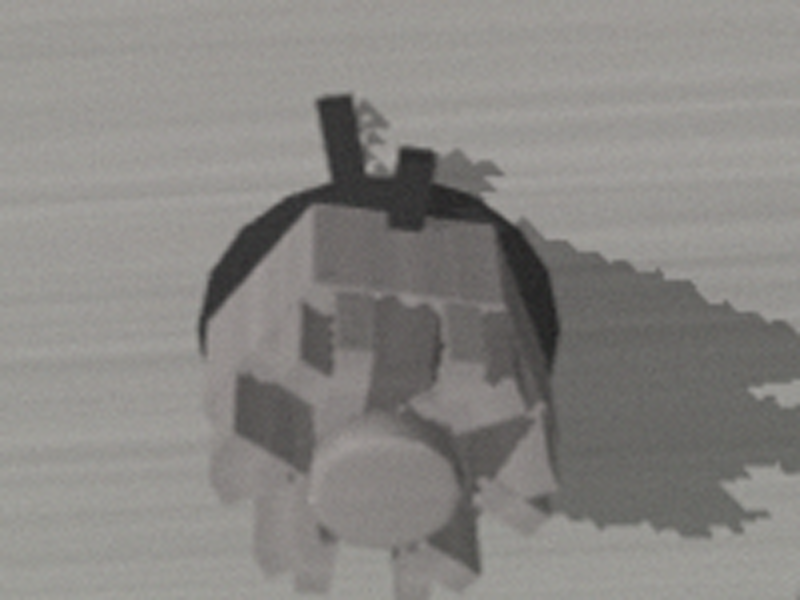

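The picture shows the pip now just past the tab (tab tip at 335,97, pip at 415,155), so the nut is tight but still about 20° short of alignment. I'll take a third, deeper stroke.

Emit:
servo_tool(
  series=[
    [[17.5,-0.5,0,0],[17,0,0,0],[0,0,10,-0.1],[0,0,10,-0.1],[0,0,10,-0.1],[0,0,10,-0.09],[0,0,16,0],[0,0,16,0],[0,0,15,0],[0,0,5,0]],
  ],
)

```text
t: 15.47
eef_pos: [0.5322, -0.1977, 0.1233]
ee_rot: [-3.14, 0.006, 0.1]
force: [-1.1, 0.1, -0.3]
width: 0.064
gripper_force: 0.0
```

Emit:
servo_tool(
  series=[
    [[0,0,0,0],[0,0,0,0],[0,0,0,0],[0,0,0,0],[0,0,0,0],[0,0,0,0],[0,0,0,0],[0,0,0,0],[0,0,0,0],[0,0,0,0]],
  ],
  claw=0.3,
  grip_force=50,
)

```text
t: 16.3
eef_pos: [0.5344, -0.1989, 0.1276]
ee_rot: [3.14, -0.001, 0.101]
force: [2.7, -7.9, -6.8]
width: 0.0469
gripper_force: 48.0
```

Emit:
servo_tool(
  series=[
    [[0,0,0,0.04],[0,0,0,0.04],[0,0,0,0.04],[0,0,0,0.04],[0,0,0,0.04],[0,0,0,0.04],[0,0,0,0.04],[0,0,0,0.04],[0,0,0,0.03],[0,0,0,0]],
  ],
)

```text
t: 17.13
eef_pos: [0.5337, -0.1974, 0.1288]
ee_rot: [-3.141, -0.001, -0.249]
force: [-6.1, 3.2, 6.6]
width: 0.0456
gripper_force: 49.4
```

```bash
python3 - <<'E'
from h import *
s=telemetry.get_state();print(s['t'],s['eef_pos'],s['ee_rot'],s['width'],s['moment'])
im=eyes.grab_frame("wrist");np.save("w5.npy",im)
O[:]=O+.0048*x-.0008*y;c=cal("wrist")
for w in ["nut_slot0","washer_tab"]:
    for r in trace("wrist",w)[:1]: m=r["mask"];ys,xs=np.where(m);print(w,r["conf"],xs.min(),xs.max(),ys.min(),ys.max())
for d in (7,-10,-20,-30,-40): print(d,proj(c,[O+r*(x*np.cos(np.radians(d))+y*np.sin(np.radians(d)))+.006*z for r in(.025,.033)]).round(0).tolist())
E
```

```text
17.1333 [ 0.53369784 -0.19737752  0.12875503] [-3.14101654e+00 -6.51452256e-04 -2.49498365e-01] 0.045593313285879705 [1.92931113 1.56119021 0.78090462]
nut_slot0 0.79 265 388 225 376
washer_tab 0.8 262 391 200 377
7 [[319.0, 238.0], [316.0, 223.0]]
-10 [[339.0, 239.0], [343.0, 224.0]]
-20 [[350.0, 241.0], [358.0, 227.0]]
-30 [[360.0, 245.0], [372.0, 232.0]]
-40 [[368.0, 249.0], [383.0, 238.0]]
```

```bash
cat >> h.py <<'E'
def ring(im,c,r,h,degs):
    P=[O+r*(x*np.cos(a)+y*np.sin(a))+h*z for a in np.radians(degs)];u=proj(c,P).astype(np.float32)
    g=im.mean(2).astype(np.float32);return cv2.remap(g,u[:,0:1],u[:,1:2],1).ravel().round().astype(int)
E
sed -i 's/O=np.array.*/O=np.array([.5436,-.2003,.115]);O=O+.0048*x-.0008*y/' h.py
python3 - <<'E'
from h import *
d=np.arange(30,-70,-4);c=cal("wrist")
w4=wcal([ 0.50112145,-0.18855729,0.21989897],[-3.14111672e+00,-2.10116410e-03,-2.88913421e-01])
print(d)
for n,cc in(("w4",w4),("w5",c)):
    for r in(.030,.0325,.037): print(n,r,ring(np.load(n+".npy"),cc,r,.0065 if r<.035 else .003,d))
E
```

```text
[ 30  26  22  18  14  10   6   2  -2  -6 -10 -14 -18 -22 -26 -30 -34 -38
 -42 -46 -50 -54 -58 -62 -66]
w4 0.03 [155 153 150 146 151  63  54  74 104  86  54  52 102 106 109 100 152 150
 149 102 103 106 106 102 102]
w4 0.0325 [148 151 153 156 159  74  54  74 148 129  49  50 109 108 106 129 151 149
 149 149 147 152 104 104  98]
w4 0.037 [151 151 155 157 156  65  54 113 118 151 157 157 154 150 150 151 159 155
 150 155 146 149 149 152 151]
w5 0.03 [ 74  55  50  45  44  43  43  42  42  41  41  43  44  38  42  42  43  39
  46  78 101 104  98 104 101]
w5 0.0325 [157 159 152 104 106  65  52  69 109 156 115 105 105  50  40  44 105 107
 103 103 108 106 105  97 101]
w5 0.037 [154 154 156 159 158  56  55 130 111 160 159 156 154 152 154 159 158 149
 110 109 106 105 105 107 104]
```

Emit:
servo_tool(
  series=[
    [[0,0,0,0.03],[0,0,0,0.03],[0,0,0,0.03],[0,0,0,0],[0,0,0,0],[0,0,0,0],[0,0,0,0],[0,0,0,0],[0,0,0,0],[0,0,0,0]],
  ],
)

```text
t: 18.12
eef_pos: [0.5337, -0.197, 0.129]
ee_rot: [-3.14, -0.001, -0.338]
force: [-7.0, 5.4, 10.4]
width: 0.0454
gripper_force: 50.2
```

```bash
python3 - <<'E'
from h import *
s=telemetry.get_state();print(s['eef_pos'],s['ee_rot'],s['width'])
d=np.arange(14,-52,-2);c=cal("wrist");im=eyes.grab_frame("wrist");print(d)
for r in(.032,.033,.037): print(r,ring(im,c,r,.0065 if r<.035 else .003,d))
E
```

```text
[ 0.53365519 -0.19700403  0.12904826] [-3.14033806e+00 -6.88860786e-04 -3.37818942e-01] 0.045361749450352186
[ 14  12  10   8   6   4   2   0  -2  -4  -6  -8 -10 -12 -14 -16 -18 -20
 -22 -24 -26 -28 -30 -32 -34 -36 -38 -40 -42 -44 -46 -48 -50]
0.032 [118 109  74  46  42  43  41 105 111 103  99  97  86  91  99 102 107 108
 109  84  37  41  38  44  41  46 104 106 107 106 107 109 109]
0.033 [110 109  80  45  45  45  43 113 112 112 112 111 111 111 109 108 105 109
 109  96  36  39  41  43  41  68 107 107 106 105 105 105 109]
0.037 [113 114  52  49  49  48 110 112 114 155 164 161 156 129 112 110 109 107
 110 107 108 110 111 112 113 112 110 109 112 112 108 106 106]
```

Emit:
servo_tool(
  series=[
    [[0,0,0,0],[0,0,0,0],[0,0,0,0],[0,0,0,0],[0,0,0,0],[0,0,-25,0],[0,0,-25,0],[-20,0,-25,0.08],[-20,0,-15,0],[0,0,0,0]],
  ],
  claw=-0.46,
)

```text
t: 19.0
eef_pos: [0.4963, -0.1826, 0.2211]
ee_rot: [-3.14, -0.005, -0.419]
force: [-0.3, -0.3, -0.2]
width: 0.0639
gripper_force: 0.0
```

```bash
python3 - <<'E'
from h import *
s=telemetry.get_state();print(s['t'],s['eef_pos'],s['ee_rot'],s['width'])
d=np.arange(14,-52,-2);c=cal("wrist");im=eyes.grab_frame("wrist");print(d)
for r in(.032,.033,.037): print(r,ring(im,c,r,.0065 if r<.035 else .003,d))
np.save("w6.npy",im)
u=proj(c,O+.02*z)[0].astype(int);u0,v0=u-[70,60];cv2.imwrite("pics/w6.png",cv2.resize(im[v0:v0+105,u0:u0+140,::-1],(800,600),interpolation=cv2.INTER_CUBIC))
T=R.from_euler('xyz',s['ee_rot']).as_matrix()
b=np.array([.549,.160]);dx=np.array([-.4,.917]);g=np.r_[b-dx*.030,.12];print("pin grasp",g,T.T@(g-s['eef_pos'])*1000)
E
```

```text
19.0 [ 0.49629907 -0.1826353   0.22112912] [-3.13959851 -0.00513436 -0.41898966] 0.06392990133269559
[ 14  12  10   8   6   4   2   0  -2  -4  -6  -8 -10 -12 -14 -16 -18 -20
 -22 -24 -26 -28 -30 -32 -34 -36 -38 -40 -42 -44 -46 -48 -50]
0.032 [162 152  75  58  57  59  81 126 150 160 161 161 161 161 157 159 158 156
 157 155  83  56  55  54  54  65 104 107 106 108 105 107 109]
0.033 [157 159  71  56  59  57  79 129 157 161 156 160 160 161 160 163 159 158
 158 155  92  46  46  46  46  80 105 106 109 107 108 129 124]
0.037 [160 154  61  57  56  57 132 119 128 154 157 155 160 161 160 162 158 156
 154 155 152 152 155 157 161 160 158 156 154 155 153 143 145]
pin grasp [0.561   0.13249 0.12   ] [ -69.61884358 -313.98830326  101.39934515]
```

Nut is aligned (pip at −31°, target −30°) and stayed put after release. Going to the pin.

Emit:
servo_tool(
  series=[
    [[-8,-38,0,0],[-8,-38,0,0],[-8,-38,0,0],[-8,-38,0,0],[-8,-38,0,0],[-8,-38,0,0],[-8,-38,0,0],[-8,-38,0,0],[-6,-10,0,0],[0,0,0,0.1]],
  ],
  claw=-0.1,
)

```text
t: 19.88
eef_pos: [0.5609, 0.1355, 0.2156]
ee_rot: [3.14, 0.001, -0.514]
force: [0.5, -0.2, 0.8]
width: 0.0484
gripper_force: 0.0
```

Emit:
servo_tool(
  series=[
    [[0,0,10,0.1],[0,0,10,0.1],[0,0,10,0.1],[0,0,10,0.1],[0,0,10,0.1],[0,0,10,0.1],[0,0,10,0.04],[0,0,0,0],[0,0,0,0],[0,0,0,0]],
  ],
)

```text
t: 20.72
eef_pos: [0.5609, 0.1323, 0.1472]
ee_rot: [3.141, -0.0, -1.157]
force: [0.9, 0.6, 0.3]
width: 0.0483
gripper_force: 0.0
```

```bash
python3 - <<'E'
from h import *
s=telemetry.get_state();print(s['t'],s['eef_pos'],s['ee_rot'],s['width'],abs(s['qd']).max())
c=cal("wrist");im=eyes.grab_frame("wrist");np.save("w7.npy",im)
print(recognise("wrist","pin")[:2],proj(c,[[.524,.215,.05],[.548,.16,.05],[.572,.105,.05]]).round())
for r in trace("wrist","pin")[:2]:
    m=r["mask"].astype(np.uint8);ys,xs=np.where(m);print(r["conf"],len(xs),xs.min(),xs.max(),ys.min(),ys.max())
    for lab,sel in(("dark",im.mean(2)<75),("light",im.mean(2)>110)):
        q=np.c_[xs,ys][sel[ys,xs]].astype(np.float32)
        if len(q)>20: print(lab,len(q),cv2.fitLine(q,cv2.DIST_HUBER,0,.01,.01).ravel(),q.min(0),q.max(0))
    for y_ in range(ys.min(),ys.max()+1,6): 
        e=xs[ys==y_]
        if len(e): print((y_,e.min(),e.max(),int(im[y_,int(e.mean())].mean())),end=" ")
    print()
E
```

```text
20.7167 [0.56092074 0.1323176  0.14723316] [ 3.14145375e+00 -2.69159743e-04 -1.15702027e+00] 0.048285915936952 0.011079151444531917
[{'position': [0.5569, 0.1348, 0.0551], 'conf': 0.88}, {'position': [0.5243, 0.2591, 0.0155], 'conf': 0.85}] [[326. 372.]
 [326. 292.]
 [326. 202.]]
0.91 2487 315 341 200 371
dark 1950 [ 1.5063745e-02 -9.9988651e-01  3.2859290e+02  2.4520123e+02] [315. 200.] [341. 330.]
light 407 [5.8837328e-04 9.9999982e-01 3.2708096e+02 3.1169281e+02] [315. 289.] [339. 371.]
(200, np.int64(323), np.int64(335), 43) (206, np.int64(318), np.int64(340), 68) (212, np.int64(318), np.int64(340), 65) (218, np.int64(318), np.int64(339), 67) (224, np.int64(318), np.int64(339), 68) (230, np.int64(318), np.int64(339), 67) (236, np.int64(318), np.int64(339), 63) (242, np.int64(318), np.int64(339), 64) (248, np.int64(318), np.int64(339), 63) (254, np.int64(318), np.int64(339), 65) (260, np.int64(318), np.int64(339), 65) (266, np.int64(318), np.int64(339), 65) (272, np.int64(318), np.int64(338), 66) (278, np.int64(317), np.int64(338), 67) (284, np.int64(316), np.int64(340), 64) (290, np.int64(315), np.int64(341), 69) (296, np.int64(321), np.int64(337), 184) (302, np.int64(324), np.int64(332), 186) (308, np.int64(324), np.int64(332), 191) (314, np.int64(324), np.int64(332), 185) (320, np.int64(324), np.int64(332), 189) (326, np.int64(323), np.int64(331), 201) 
0.67 126 429 443 293 312
dark 22 [  0.7771987   0.6292553 436.47955   297.4718   ] [430. 293.] [443. 303.]
(293, np.int64(429), np.int64(431), 73) (299, np.int64(432), np.int64(439), 81) (305, np.int64(436), np.int64(443), 99) (311, np.int64(440), np.int64(443), 115)
```

```bash
python3 - <<'E'
from h import *
s=telemetry.get_state();c=cal("wrist");T=R.from_euler('xyz',s['ee_rot']).as_matrix()
im=np.load("w7.npy")
print(im[196:212:1,328].mean(1).astype(int),im[280:302,328].mean(1).astype(int),im[360:378,327].mean(1).astype(int))
P=onz(c,[[329,206],[328.5,260],[327.8,295],[327.3,330],[326.8,371]],.05);print(((P-s['eef_pos'])@T*1000).round(1))
E
```

```text
[50 53 49 50 44 34 33 39 58 66 66 68 65 62 69 68] [ 67  64  63  67  64  66  67  63  59  51  69 104 160 186 185 186 183 188
 188 191 189 190] [ 52  51  53  51  52  51  45  52 124 180 178 176 156 115  91  89  88  90]
[[ 26.7   2.4  97.7]
 [ -8.6   2.2  97.7]
 [-32.8   1.8  97.7]
 [-58.4   1.5  97.8]
 [-90.4   1.2  97.8]]
```

Emit:
servo_tool(
  series=[
    [[0,2,0,0.01],[0,0,20,0],[0,0,20,0],[0,0,20,0],[0,0,20,0],[0,0,15,0],[0,0,10,0],[0,0,0,0],[0,0,0,0],[0,0,0,0]],
  ],
)

```text
t: 21.7
eef_pos: [0.5594, 0.1319, 0.0432]
ee_rot: [-3.14, -0.0, -1.169]
force: [-0.2, -0.8, 0.4]
width: 0.0478
gripper_force: 0.0
```

Emit:
servo_tool(
  series=[
    [[0,0,0,0],[0,0,0,0],[0,0,0,0],[0,0,0,0],[0,0,0,0],[0,0,0,0],[0,0,0,0],[0,0,0,0],[0,0,0,0],[0,0,0,0]],
  ],
  claw=1,
  grip_force=30,
)

```text
t: 22.53
eef_pos: [0.5588, 0.1316, 0.0423]
ee_rot: [-3.142, -0.0, -1.169]
force: [-0.4, 0.7, 2.3]
width: 0.0131
gripper_force: 30.0
```

Emit:
servo_tool(
  series=[
    [[0,0,-10,0],[0,0,-20,0],[0,0,-30,0],[0,0,-30,0],[0,0,-30,0],[0,0,-30,0],[0,0,-20,0],[0,0,0,0],[0,0,0,0],[0,0,0,0]],
  ],
)

```text
t: 23.37
eef_pos: [0.558, 0.1313, 0.2117]
ee_rot: [3.141, 0.0, -1.169]
force: [-0.3, -0.5, -1.9]
width: 0.0133
gripper_force: 30.0
```

```bash
python3 - <<'E'
from h import *
s=telemetry.get_state();c=cal("wrist");T=R.from_euler('xyz',s['ee_rot']).as_matrix()
im=eyes.grab_frame("wrist");np.save("w8.npy",im)
print(s['t'],s['eef_pos'],s['ee_rot'],s['width'],s['force'])
for r in trace("wrist","pin")[:1]:
    ys,xs=np.where(r["mask"]);print(r["conf"],len(xs))
    for y_ in range(ys.min(),ys.max()+1,5): 
        e=xs[ys==y_]
        if len(e): print((y_,int(e.min()),int(e.max()),int(im[y_,int(e.mean())].mean())),end=" ")
H=proj(c,[s['eef_pos']+T@np.array([a,0,-.008]) for a in(.0285,-.0315,-.0915)]);print(H)
O_=O+.029*z;print("hole",O_)
E
```

```text
23.3667 [0.55802613 0.13132318 0.21168721] [ 3.14066829e+00  3.99309292e-04 -1.16909873e+00] 0.01329146113559075 [-0.34512369 -0.4624169  -1.91409136]
0.7 4112
(245, 314, 328, 50) (250, 307, 342, 42) (255, 306, 342, 52) (260, 307, 341, 50) (265, 307, 342, 50) (270, 307, 343, 53) (275, 308, 343, 49) (280, 308, 343, 47) (285, 308, 342, 49) (290, 308, 342, 53) (295, 307, 342, 53) (300, 308, 341, 47) (305, 308, 341, 48) (310, 308, 341, 52) (315, 307, 341, 48) (320, 307, 341, 51) (325, 308, 340, 48) (370, 310, 339, 74) (375, 307, 342, 71) (380, 307, 343, 66) (385, 306, 344, 47) (390, 305, 344, 89) (395, 308, 341, 209) (400, 318, 333, 204) (405, 322, 329, 160) [[324.95618773 251.86467434]
 [324.92858737 388.98267854]
 [324.90665652 497.18186967]]
hole [ 0.53339563 -0.19842868  0.1425142 ]
```

Pin is held level, collar about 32 mm ahead of the grasp. Carrying it above the bracket to the −y side.

Emit:
servo_tool(
  series=[
    [[32,18.5,-1,0],[32,18.5,-1,0],[32,18.5,-1,0],[32,18.5,-1,0],[32,18.5,0,0],[32,18.5,0,0],[32,18.5,0,0],[32,18.5,0,0],[32,18.5,0,0],[32,18.5,0,0]],
  ],
)

```text
t: 24.3
eef_pos: [0.5126, -0.237, 0.215]
ee_rot: [3.14, 0.001, -1.169]
force: [1.4, -0.3, -1.6]
width: 0.0129
gripper_force: 30.0
```

Emit:
servo_tool(
  series=[
    [[32,18.5,0,0],[32,18.5,0,0],[6,3,0,0],[0,0,0,0.11],[0,0,0,0.11],[0,0,0,0.11],[0,0,0,0.11],[0,0,0,0.11],[0,0,0,0.105],[0,0,0,0]],
  ],
)

```text
t: 25.13
eef_pos: [0.5037, -0.3151, 0.2148]
ee_rot: [3.139, 0.0, -1.829]
force: [-0.8, 0.7, -0.8]
width: 0.0132
gripper_force: 30.0
```

```bash
cat >> h.py <<'E'
C=np.array([.5334,-.1984,.1405]);Y=np.array([.2504,.9681,0]);X=np.array([.9681,-.2504,0])
def where(s):
    "pin tip in hole frame: along Y, lateral X, height (mm), yaw err"
    T=R.from_euler('xyz',s['ee_rot']).as_matrix();t=s['eef_pos']+T@np.array([-.0915,0,-.008])-C
    return (np.array([t@Y,t@X,t[2]])*1000).round(1),round(float(s['ee_rot'][2]+1.824),4)
E
python3 - <<'E'
from h import *
s=telemetry.get_state();print(s['t'],where(s),s['eef_pos'])
E
```

```text
25.1333 (array([-28.9,   1. ,  82.4]), -0.0046) [ 0.50374596 -0.31507147  0.21484881]
```

Emit:
servo_tool(
  series=[
    [[4,1,0,0],[0,0,15,0],[0,0,15,0],[0,0,15,0],[0,0,15,0],[0,0,12,0],[0,0,10,0],[0,0,0,0],[0,0,0,0],[0,0,0,0]],
  ],
)

```text
t: 25.97
eef_pos: [0.5027, -0.3193, 0.1348]
ee_rot: [-3.141, -0.0, -1.823]
force: [-0.6, 0.1, -0.9]
width: 0.0127
gripper_force: 30.0
```

```bash
python3 - <<'E'
from h import *
s=telemetry.get_state();print(s['t'],where(s),s['eef_pos'],s['force'])
c=cal("wrist");im=eyes.grab_frame("wrist");np.save("w9.npy",im);sd=eyes.grab_frame("side");sc=eyes.grab_frame("scene")
T=R.from_euler('xyz',s['ee_rot']).as_matrix();t=s['eef_pos']+T@np.array([-.0915,0,-.008])
print(proj(c,[t,C,O+.04*z]),proj(cal("side"),[t,C]),proj(cal("scene"),[t,C]))
f=lambda im,u,v,w,h:cv2.resize(im[v:v+h,u:u+w],(400,300),interpolation=cv2.INTER_CUBIC)
u=proj(cal("side"),C)[0].astype(int);w=proj(cal("scene"),C)[0].astype(int)
a=cv2.resize(im,(400,300),interpolation=cv2.INTER_AREA)
save("m9.png",np.vstack([np.hstack([a,f(im,250,390,120,90)]),np.hstack([f(sd,u[0]-32,u[1]-24,64,48),f(sc,w[0]-32,w[1]-24,64,48)])]));print(u,w)
E
```

```text
25.9667 (array([-33.3,   0.4,   2.2]), 0.0014) [ 0.50267417 -0.31931453  0.13477113] [-0.58636882  0.12157488 -0.86429418]
[[325.95671861 496.74401176]
 [326.61295044 541.98825866]
 [338.15129827 563.47218324]] [[322.79428932 316.57077708]
 [320.15277836 304.96836541]] [[288.55549148 167.71457701]
 [294.68734855 175.49506132]]
[320 304] [294 175]
```

View pics/m9.png

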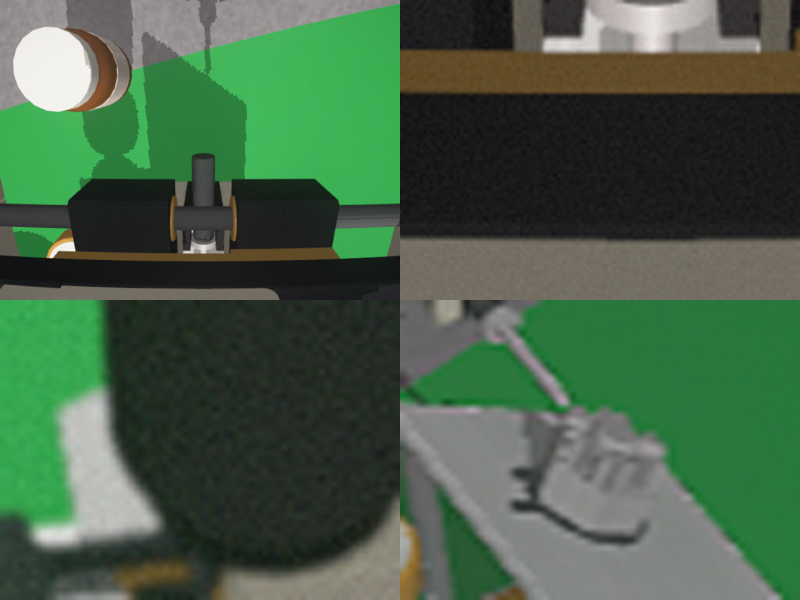

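The scene crop (bottom right) shows the pin tip at (568,400), in line with and just short of the nut's slots. Now entering the slot and feeling the forces.

Emit:
servo_tool(
  series=[
    [[-3,0.4,0,0],[-3,0,0,0],[-2,0,0,0],[-2,0,0,0],[-2,0,0,0],[-2,0,0,0],[-2,0,0,0],[0,0,0,0],[0,0,0,0],[0,0,0,0]],
  ],
)

```text
t: 26.95
eef_pos: [0.5059, -0.3034, 0.1341]
ee_rot: [3.141, -0.0, -1.824]
force: [-0.9, 0.6, -1.0]
width: 0.0133
gripper_force: 30.0
```

Emit:
servo_tool(
  series=[
    [[0,0,0.5,0],[0,0,0.5,0],[0,0,0.5,0],[0,0,0.5,0],[0,0,0,0],[0,0,0,0],[0,0,0,0],[0,0,0,0],[0,0,0,0],[0,0,0,0]],
  ],
)

```text
t: 27.78
eef_pos: [0.5059, -0.3034, 0.1322]
ee_rot: [-3.142, -0.0, -1.824]
force: [-0.1, 0.3, -0.7]
width: 0.0126
gripper_force: 30.0
```

```bash
python3 - <<'E'
from h import *
s=telemetry.get_state();f=s['force'];print(s['t'],where(s),"F along,lat,z",f@Y,f@X,f[2])
E
```

```text
27.7833 (array([-17.1,  -0.3,  -0.3]), 0.0002) F along,lat,z 0.25698329566082023 -0.20162613016444295 -0.709849414299918
```

Emit:
servo_tool(
  series=[
    [[0,0,0.5,0],[0,0,0,0],[0,0,0.5,0],[0,0,0,0],[0,0,0.5,0],[0,0,0,0],[0,0,0.5,0],[0,0,0,0],[0,0,0,0],[0,0,0,0]],
  ],
)

```text
t: 28.62
eef_pos: [0.5059, -0.3034, 0.1302]
ee_rot: [-3.142, -0.0, -1.824]
force: [0.8, 0.1, -1.2]
width: 0.013
gripper_force: 30.0
```

```bash
python3 - <<'E'
from h import *
s=telemetry.get_state();f=s['force'];print(s['t'],where(s),"F along,lat,z",f@Y,f@X,f[2],s['moment'])
E
```

```text
28.6167 (array([-17.1,  -0.3,  -2.3]), 0.0002) F along,lat,z 0.28125804087490514 0.763610071867151 -1.2395020756383832 [ 0.07034744 -0.05268554 -0.02408171]
```

Emit:
servo_tool(
  series=[
    [[-3,0,0,0],[0,0,0,0],[0,0,0.5,0],[0,0,0,0],[0,0,0.5,0],[0,0,0,0],[0,0,0.5,0],[0,0,0,0],[0,0,0,0],[0,0,0,0]],
  ],
)

```text
t: 29.45
eef_pos: [0.5067, -0.3005, 0.1287]
ee_rot: [-3.141, -0.0, -1.824]
force: [0.3, 0.7, 0.5]
width: 0.013
gripper_force: 30.0
```

```bash
python3 - <<'E'
from h import *
s=telemetry.get_state();f=s['force'];print(s['t'],where(s),"F along,lat,z",f@Y,f@X,f[2],s['moment'])
E
```

```text
29.45 (array([-14.1,  -0.3,  -3.8]), 0.0002) F along,lat,z 0.7886537169363627 0.14387413583641648 0.5482058982906468 [ 0.47374745 -0.06091038  0.05726   ]
```

Emit:
servo_tool(
  series=[
    [[0,0,0.5,0],[0,0,0,0],[0,0,0.3,0],[0,0,0,0],[0,0,0,0],[0,0,0,0],[0,0,0,0],[0,0,0,0],[0,0,0,0],[0,0,0,0]],
  ],
)

```text
t: 30.28
eef_pos: [0.5067, -0.3005, 0.1279]
ee_rot: [-3.141, -0.0, -1.824]
force: [-0.4, 0.6, 0.5]
width: 0.013
gripper_force: 30.0
```

```bash
python3 - <<'E'
from h import *
s=telemetry.get_state();f=s['force'];print(s['t'],where(s),"F along,lat,z",f@Y,f@X,f[2],s['moment'])
E
```

```text
30.2833 (array([-14.1,  -0.3,  -4.6]), 0.0002) F along,lat,z 0.5351868896842416 -0.5209114672607171 0.5445363200228344 [ 0.47123632 -0.12144703 -0.01173617]
```

Emit:
servo_tool(
  series=[
    [[0,0,-1.6,0],[0,0,-1.2,0],[0,0,0,0],[-2,0,0,0],[-2,0,0,0],[-2,0,0,0],[-2,0,0,0],[0,0,0,0],[0,0,0,0],[0,0,0,0]],
  ],
)

```text
t: 31.12
eef_pos: [0.5087, -0.2927, 0.1307]
ee_rot: [-3.142, 0.0, -1.824]
force: [-0.5, -0.1, -0.3]
width: 0.0133
gripper_force: 30.0
```

```bash
python3 - <<'E'
from h import *
s=telemetry.get_state();f=s['force'];print(s['t'],where(s),"F along,lat,z",f@Y,f@X,f[2],s['moment'])
E
```

```text
31.1167 (array([-6. , -0.3, -1.8]), 0.0003) F along,lat,z -0.22215574605107344 -0.4682038233687958 -0.335875186315796 [ 0.13621171 -0.04021796 -0.03469685]
```

Emit:
servo_tool(
  series=[
    [[-2,0,0,0],[-2,0,0,0],[-2,0,0,0],[-2,0,0,0],[-2,0,0,0],[-2,0,0,0],[-2,0,0,0],[-2,0,0,0],[-2,0,0,0],[0,0,0,0]],
  ],
)

```text
t: 31.95
eef_pos: [0.5133, -0.275, 0.1307]
ee_rot: [-3.142, 0.0, -1.824]
force: [-0.4, 0.2, -0.7]
width: 0.013
gripper_force: 30.0
```

```bash
python3 - <<'E'
from h import *
s=telemetry.get_state();f=s['force'];print(s['t'],where(s),"F along,lat,z",f@Y,f@X,f[2],s['moment'])
sc=eyes.grab_frame("scene");np.save("sc2.npy",sc)
E
```

```text
31.95 (array([12.3, -0.3, -1.8]), 0.0004) F along,lat,z 0.07802608065220817 -0.44845494144361187 -0.7290324484804129 [0.2643371  0.02779941 0.02625286]
```

Emit:
servo_tool(
  series=[
    [[-2,0,0,0],[-2,0,0,0],[-2,0,0,0],[-2,0,0,0],[-2,0,0,0],[-2,0,0,0],[-2,0,0,0],[-2,0,0,0],[-2,0,0,0],[-2,0,0,0]],
  ],
)

```text
t: 32.83
eef_pos: [0.5182, -0.2558, 0.1307]
ee_rot: [3.142, -0.0, -1.824]
force: [-0.3, -0.3, 0.5]
width: 0.0129
gripper_force: 30.0
```

Emit:
servo_tool(
  series=[
    [[-1,0,0,0],[-1,0,0,0],[-1,0,0,0],[0,0,0,0],[0,0,0,0],[0,0,0,0],[0,0,0,0],[0,0,0,0],[0,0,0,0],[0,0,0,0]],
  ],
)

```text
t: 33.67
eef_pos: [0.5189, -0.2531, 0.1307]
ee_rot: [-3.142, 0.0, -1.824]
force: [-1.1, 0.9, 0.0]
width: 0.0129
gripper_force: 30.0
```

```bash
python3 - <<'E'
from h import *
s=telemetry.get_state();f=s['force'];print(s['t'],where(s),"F along,lat,z",f@Y,f@X,f[2],s['moment'])
E
```

```text
33.6667 (array([34.9, -0.3, -1.8]), 0.0001) F along,lat,z 0.5887807280401274 -1.2818365607705873 0.041959447389505605 [0.40035654 0.02192185 0.02077874]
```

Creep to contact with the nut.

Emit:
servo_tool(
  series=[
    [[-0.5,0,0,0],[-0.5,0,0,0],[-0.5,0,0,0],[-0.5,0,0,0],[0,0,0,0],[0,0,0,0],[0,0,0,0],[0,0,0,0],[0,0,0,0],[0,0,0,0]],
  ],
)

```text
t: 34.5
eef_pos: [0.5194, -0.2512, 0.1307]
ee_rot: [-3.142, 0.0, -1.824]
force: [-1.0, -0.1, 0.1]
width: 0.0131
gripper_force: 30.0
```

Emit:
servo_tool(
  series=[
    [[-0.5,0,0,0],[-0.5,0,0,0],[-0.5,0,0,0],[0,0,0,0],[0,0,0,0],[0,0,0,0],[0,0,0,0],[0,0,0,0],[0,0,0,0],[0,0,0,0]],
  ],
)

```text
t: 35.33
eef_pos: [0.5196, -0.2502, 0.1308]
ee_rot: [3.142, -0.001, -1.824]
force: [-1.0, -4.5, 1.1]
width: 0.0133
gripper_force: 30.0
```

```bash
python3 - <<'E'
from h import *
s=telemetry.get_state();f=s['force'];print(s['t'],where(s),"F along,lat,z",f@Y,f@X,f[2],s['moment'])
E
```

```text
35.3333 (array([37.9, -0.4, -1.8]), 0.0001) F along,lat,z -4.66310849101047 0.1256284147039745 1.0674511596772156 [-1.66935886  0.60025096 -0.05681071]
```

Emit:
servo_tool(
  series=[
    [[-0.5,0,0,0],[-0.5,0,0,0],[0,0,0,0],[0,0,0,0],[0,0,0,0],[0,0,0,0],[0,0,0,0],[0,0,0,0],[0,0,0,0],[0,0,0,0]],
  ],
)

```text
t: 36.17
eef_pos: [0.5196, -0.25, 0.1309]
ee_rot: [3.141, -0.002, -1.824]
force: [-2.4, -8.5, -0.2]
width: 0.0136
gripper_force: 30.0
```

Emit:
servo_tool(
  series=[
    [[0,0,0,0],[0,0,0,0],[0,0,0,0],[0,0,0,0],[0,0,0,0],[0,0,0,0],[0,0,0,0],[0,0,0,0],[0,0,0,0],[0,0,0,0]],
  ],
  claw=0.45,
)

```text
t: 37.0
eef_pos: [0.5201, -0.2487, 0.1307]
ee_rot: [-3.142, 0.0, -1.824]
force: [-0.1, -0.3, 0.4]
width: 0.0242
gripper_force: 0.0
```

Emit:
servo_tool(
  series=[
    [[0,0,-10,0],[0,0,-10,0],[0,0,-20,0],[0,0,-30,0],[0,0,-10,0],[0,0,0,0],[0,0,0,0],[0,0,0,0],[0,0,0,0],[0,0,0,0]],
  ],
)

```text
t: 37.83
eef_pos: [0.5196, -0.2486, 0.2099]
ee_rot: [3.14, -0.0, -1.824]
force: [0.4, -0.0, 0.4]
width: 0.0241
gripper_force: 0.0
```

```bash
python3 - <<'E'
from h import *
s=telemetry.get_state();print(s['t'],s['eef_pos'],s['force'])
c=cal("wrist");im=eyes.grab_frame("wrist");np.save("w10.npy",im)
sc=eyes.grab_frame("scene");cs=cal("scene");C2=C+[0,0,-.0015]
print("recognise",[(r["position"],r["conf"]) for r in recognise("scene","pin")[:3]],[(r["position"],r["conf"]) for r in recognise("wrist","pin")[:2]])
ax=[C2-Y*a for a in(.083,.027,.023,-.037)]
print("expected wrist end,collar back,front,tip",proj(c,ax).round().tolist(),"scene",proj(cs,ax).round(1).tolist())
for n,i in(("wrist",im),("scene",sc)):
  for r in trace(n,"pin")[:3]:
    ys,xs=np.where(r["mask"]);print(n,r["conf"],len(xs),xs.min(),xs.max(),ys.min(),ys.max())
    if n=="wrist":
      for y_ in range(ys.min(),ys.max()+1,8):
        e=xs[ys==y_]
        if len(e): print((y_,int(e.min()),int(e.max()),int(i[y_,int(e.mean())].mean())),end=" ")
E
```

```text
37.8333 [ 0.5195727  -0.24864371  0.20985144] [ 0.35185938 -0.04884787  0.3539978 ]
recognise [([0.5316, 0.2899, 0.013], 0.75), ([0.5166, -0.2498, 0.1397], 0.56)] [([0.5191, -0.2455, 0.1348], 0.62), ([0.5408, -0.2134, 0.1387], 0.51)]
expected wrist end,collar back,front,tip [[324.0, 207.0], [324.0, 300.0], [324.0, 306.0], [324.0, 392.0]] scene [[280.2, 158.3], [289.9, 170.0], [290.6, 170.9], [301.5, 184.2]]
scene 0.57 237 421 458 296 327
scene 0.46 124 405 431 249 265
scene 0.44 278 282 303 169 189
```

Emit:
servo_tool(
  series=[
    [[20,0,-15,0],[20,0,-15,0],[20,0,-15,0],[20,0,-15,0],[0,0,0,0],[0,0,0,0],[0,0,0,0],[0,0,0,0],[0,0,0,0],[0,0,0,0]],
  ],
)

```text
t: 38.97
eef_pos: [0.5001, -0.3255, 0.2701]
ee_rot: [3.141, 0.0, -1.823]
force: [-0.1, 1.2, 0.6]
width: 0.024
gripper_force: 0.0
```

```bash
python3 - <<'E'
from h import *
s=telemetry.get_state();c=cal("wrist");im=eyes.grab_frame("wrist");g=im.mean(2)
C2=C+[0,0,-.0015]
def at(a,b,h): 
    u=proj(c,[C2+Y*a+X*b+np.array([0,0,h])])[0];i,j=int(round(u[1])),int(round(u[0]));return int(g[i,j]) if 0<=i<480 and 0<=j<640 else -1
print("where",[ (a,proj(c,[C2+Y*a*.001])[0].round().tolist()) for a in(-83,-27,-23,37)])
for b in(-8,-5,0,5,8): print(b,[(a,at(a*.001,b*.001,.0)) for a in range(-92,-18,3)])
print("far",[(a,[at(a*.001,b*.001,0) for b in(-6,-2,0,2,6)]) for a in range(21,46,3)])
for w in("pin","nut_slot0"):
  for r in trace("wrist",w)[:2]:
    ys,xs=np.where(r["mask"]);print(w,r["conf"],len(xs),xs.min(),xs.max(),ys.min(),ys.max())
    if w=="pin":
      for y_ in range(ys.min(),ys.max()+1,6):
        e=xs[ys==y_]
        if len(e): print((y_,int(e.min()),int(e.max()),int(g[y_,int(e.mean())])),end=" ")
d=np.arange(14,-52,-3);print(d,ring(im,c,.0325,.0065,d))
E
```

```text
where [(-83, [325.0, 297.0]), (-27, [325.0, 363.0]), (-23, [325.0, 367.0]), (37, [325.0, 429.0])]
-8 [(-92, 123), (-89, 116), (-86, 54), (-83, 59), (-80, 62), (-77, 58), (-74, 62), (-71, 59), (-68, 58), (-65, 56), (-62, 53), (-59, 55), (-56, 53), (-53, 48), (-50, 53), (-47, 55), (-44, 60), (-41, 59), (-38, 64), (-35, 63), (-32, 62), (-29, 60), (-26, 57), (-23, 49), (-20, 105)]
-5 [(-92, 144), (-89, 62), (-86, 68), (-83, 67), (-80, 70), (-77, 69), (-74, 67), (-71, 66), (-68, 62), (-65, 67), (-62, 70), (-59, 69), (-56, 56), (-53, 50), (-50, 52), (-47, 58), (-44, 56), (-41, 59), (-38, 58), (-35, 61), (-32, 60), (-29, 55), (-26, 59), (-23, 53), (-20, 100)]
0 [(-92, 201), (-89, 74), (-86, 64), (-83, 62), (-80, 66), (-77, 71), (-74, 70), (-71, 64), (-68, 66), (-65, 71), (-62, 66), (-59, 68), (-56, 59), (-53, 46), (-50, 51), (-47, 58), (-44, 63), (-41, 59), (-38, 62), (-35, 63), (-32, 60), (-29, 59), (-26, 54), (-23, 53), (-20, 126)]
5 [(-92, 228), (-89, 204), (-86, 139), (-83, 200), (-80, 142), (-77, 141), (-74, 142), (-71, 143), (-68, 138), (-65, 145), (-62, 141), (-59, 141), (-56, 120), 
[... 407 characters left out ...]
50), (-20, 92)]
far [(21, [61, 66, 65, 64, 69]), (24, [71, 67, 65, 65, 67]), (27, [25, 24, 23, 27, 24]), (30, [27, 29, 29, 24, 24]), (33, [24, 23, 26, 31, 25]), (36, [24, 25, 31, 27, 24]), (39, [24, 18, 29, 21, 23]), (42, [30, 27, 24, 23, 27]), (45, [22, 25, 25, 29, 24])]
pin 0.92 802 318 337 288 384
(288, 325, 330, 127) (294, 320, 337, 71) (300, 320, 337, 69) (306, 320, 337, 71) (312, 320, 336, 67) (318, 318, 336, 71) (324, 319, 336, 71) (372, 324, 329, 137) (378, 326, 329, 138) (384, 326, 328, 133) nut_slot0 0.94 1538 288 356 368 404
[ 14  11   8   5   2  -1  -4  -7 -10 -13 -16 -19 -22 -25 -28 -31 -34 -37
 -40 -43 -46 -49] [54 33 27 26 28 25 29 23 28 40 44 48 46 45 44 46 44 47 51 53 54 57]
```

Emit:
servo_tool(
  series=[
    [[-25,0,0,0],[-25,0,0,0],[-25,0,0,0],[-25,0,0,0],[-25,0,0,0],[-10,0,0,0],[0,0,0,0],[0,0,0,0],[0,0,0,0],[0,0,0,0]],
  ],
)

```text
t: 39.95
eef_pos: [0.5335, -0.1963, 0.2706]
ee_rot: [3.141, -0.0, -1.825]
force: [-0.2, -0.4, 0.0]
width: 0.0242
gripper_force: 0.0
```

```bash
python3 - <<'E'
from h import *
s=telemetry.get_state();c=cal("wrist");im=eyes.grab_frame("wrist");g=im.mean(2);np.save("w12.npy",im)
C2=C+[0,0,-.0015]
for h in(0,.007,.009): print(h,[(a,proj(c,[C2+Y*a*.001+[0,0,h]])[0].round(1).tolist()) for a in(-83,-27,-23,23,37)])
for w in("pin",):
  for r in trace("wrist",w)[:2]:
    ys,xs=np.where(r["mask"]);print(w,r["conf"],len(xs),xs.min(),xs.max(),ys.min(),ys.max())
    for y_ in range(ys.min(),ys.max()+1,4):
        e=xs[ys==y_]
        if len(e): print((y_,int(e.min()),int(e.max()),int(g[y_,int(e.mean())])),end=" ")
    print()
d=np.arange(14,-52,-3);print(d,ring(im,c,.0325,.0065,d))
for col in(322,325,328): print(col,g[150:290:2,col].astype(int))
for n in("beaker","jar","wash_bottle"):
    eyes.grab_frame("scene"); print(n,recognise("scene",n)[:1])
E
```

```text
0 [(-83, [325.1, 110.2]), (-27, [325.1, 193.5]), (-23, [325.1, 199.2]), (23, [325.2, 261.7]), (37, [325.2, 279.7])]
0.007 [(-83, [325.1, 109.8]), (-27, [325.1, 195.1]), (-23, [325.1, 200.9]), (23, [325.2, 264.7]), (37, [325.2, 283.1])]
0.009 [(-83, [325.1, 109.6]), (-27, [325.1, 195.5]), (-23, [325.1, 201.4]), (23, [325.2, 265.6]), (37, [325.2, 284.1])]
pin 0.58 2057 315 339 108 278
(108, 327, 330, 59) (112, 320, 338, 64) (116, 320, 339, 60) (120, 320, 339, 65) (124, 320, 338, 66) (128, 319, 338, 68) (132, 319, 338, 68) (136, 319, 338, 64) (140, 319, 339, 67) (144, 319, 339, 65) (148, 320, 339, 65) (152, 319, 339, 65) (156, 319, 338, 73) (160, 319, 338, 70) (164, 319, 337, 69) (168, 318, 337, 70) (172, 318, 337, 71) (176, 318, 337, 71) (180, 318, 337, 72) (184, 318, 337, 66) (188, 318, 337, 55) (192, 316, 338, 132) (196, 322, 332, 151) (200, 324, 331, 139) (204, 327, 331, 123) (208, 326, 331, 135) (212, 327, 330, 136) (216, 327, 329, 133) (248, 325, 326, 128) (252, 326, 329, 140) (256, 326, 329, 170) (260, 326, 329, 173) (264, 325, 329, 174) (268, 321, 329, 175) (272, 321, 329, 177) 
[... 559 characters left out ...]
65  66  72
  61  53  77 126 127 122 118 118 133 160 162 166 171 168 164 161 132 106
  99 115 147 162 163 162 164 165 167 166 169 172 170 128 118 147 163 167
 170 169 166 161 172 175 177 177 188 192 186 184 189 187 185 190]
328 [ 74  64  69  73  70  70  67  69  66  67  66  74  68  67  63  68  67  63
  53  52  98 160 160 169 155 136 136 132 133 135 132 136 135 133 118  96
 134 157 162 160 160 162 160 164 160 167 161 164 165 160 143 145 165 164
 161 158 157 158 153 154 152 156 154 171 176 191 192 195 192 192]
beaker [{'position': [0.817, -0.0715, 0.0855], 'conf': 0.97}]
jar [{'position': [0.6004, -0.4022, 0.0722], 'conf': 0.84}]
wash_bottle [{'position': [0.4749, 0.4651, 0.1032], 'conf': 0.81}]
```

The pin is through (tip shows beyond the nut at rows 248–278) and the nut is unchanged. I'll nudge the handle's end with the shut fingers to be sure the collar is home.

Emit:
servo_tool(
  series=[
    [[35,2,0,0],[35,0,0,0],[34,0,0,0],[0,0,30,0],[0,0,30,0],[0,0,30,0],[0,0,30,0],[0,0,20,0],[0,0,0,0],[0,0,0,0]],
  ],
  claw=1,
  grip_force=30,
)

```text
t: 41.18
eef_pos: [0.5054, -0.2958, 0.1302]
ee_rot: [3.139, -0.0, -1.824]
force: [0.5, -0.2, 2.1]
width: 0.0007
gripper_force: 0.0
```

Emit:
servo_tool(
  series=[
    [[-2,0,0,0],[-2,0,0,0],[-1,0,0,0],[-1,0,0,0],[-1,0,0,0],[0,0,0,0],[0,0,0,0],[0,0,0,0],[0,0,0,0],[0,0,0,0]],
  ],
)

```text
t: 42.02
eef_pos: [0.5076, -0.2889, 0.1306]
ee_rot: [3.142, 0.0, -1.824]
force: [-0.5, -0.8, -0.4]
width: 0.0004
gripper_force: 0.2
```

```bash
python3 - <<'E'
from h import *
s=telemetry.get_state();f=s['force'];print(s['t'],(s['eef_pos']-C)@Y*1000,"F",f@Y,f@X,f[2])
E
```

```text
42.0167 -94.09915422747245 F -0.911647994418752 -0.30634209984371846 -0.37121372972480915
```

Emit:
servo_tool(
  series=[
    [[-0.5,0,0,0],[-0.5,0,0,0],[-0.5,0,0,0],[0,0,0,0],[0,0,0,0],[0,0,0,0],[0,0,0,0],[0,0,0,0],[0,0,0,0],[0,0,0,0]],
  ],
)

```text
t: 42.85
eef_pos: [0.5077, -0.2881, 0.1308]
ee_rot: [3.141, -0.001, -1.824]
force: [-1.9, -5.6, 0.1]
width: 0.0003
gripper_force: 2.7
```

Emit:
servo_tool(
  series=[
    [[-0.5,0,0,0],[-0.5,0,0,0],[0,0,0,0],[0,0,0,0],[0,0,0,0],[0,0,0,0],[0,0,0,0],[0,0,0,0],[0,0,0,0],[0,0,0,0]],
  ],
)

```text
t: 43.68
eef_pos: [0.5077, -0.2878, 0.1309]
ee_rot: [3.141, -0.002, -1.824]
force: [-2.5, -7.4, 1.0]
width: 0.0005
gripper_force: 4.3
```

Emit:
servo_tool(
  series=[
    [[-0.5,0,0,0],[-0.5,0,0,0],[0,0,0,0],[0,0,0,0],[0,0,0,0],[0,0,0,0],[0,0,0,0],[0,0,0,0],[0,0,0,0],[0,0,0,0]],
  ],
)

```text
t: 44.52
eef_pos: [0.5077, -0.2874, 0.131]
ee_rot: [3.141, -0.003, -1.824]
force: [-2.6, -10.9, -0.0]
width: 0.0007
gripper_force: 5.9
```

The contact is stiff right away (11 N with under 1 mm of travel), so the collar is home. Backing away and doing a last check.

Emit:
servo_tool(
  series=[
    [[5,0,0,0],[15,0,0,0],[0,0,-30,0],[0,0,-30,0],[0,0,-30,0],[-30,0,-30,0],[-40,0,-20,0],[-40,0,0,0],[0,0,0,0],[0,0,0,0]],
  ],
)

```text
t: 45.35
eef_pos: [0.5307, -0.1993, 0.2691]
ee_rot: [-3.141, 0.001, -1.82]
force: [-0.8, -0.8, -0.5]
width: 0.0002
gripper_force: 0.0
```

```bash
python3 - <<'E'
from h import *
for i in range(4): s=telemetry.get_state();c=cal("wrist");im=eyes.grab_frame("wrist")
print(s['t'],s['eef_pos'],np.abs(s['qd']).max())
print([(a,proj(c,[C+Y*a*.001+[0,0,.007]])[0].round(1).tolist()) for a in(-83,-27,-23,37)])
for r in trace("wrist","pin")[:1]:
    ys,xs=np.where(r["mask"]);print(r["conf"],ys.min(),ys.max(),[(int(v),int(xs[ys==v].min()),int(xs[ys==v].max())) for v in np.unique(ys)[::6]])
d=np.arange(14,-52,-3);print(d,ring(im,c,.0325,.0065,d))
E
```

```text
45.5 [ 0.52984199 -0.20181133  0.26827571] 0.014229083559679124
[(-83, [321.6, 119.6]), (-27, [321.7, 205.1]), (-23, [321.8, 210.9]), (37, [321.9, 293.1])]
0.73 118 288 [(118, 320, 327), (124, 318, 335), (130, 317, 334), (136, 316, 335), (142, 316, 335), (148, 316, 335), (154, 316, 335), (160, 316, 334), (166, 316, 334), (172, 315, 334), (178, 315, 334), (184, 315, 334), (190, 315, 334), (196, 315, 333), (202, 312, 336), (208, 320, 328), (214, 323, 327), (220, 323, 327), (226, 323, 325), (263, 323, 326), (269, 324, 325), (275, 322, 325), (281, 318, 325), (287, 320, 323)]
[ 14  11   8   5   2  -1  -4  -7 -10 -13 -16 -19 -22 -25 -28 -31 -34 -37
 -40 -43 -46 -49] [196 191  84  71  68 121 185 195 196 196 195 197 196 195  91  62  67 130
 137 139 137 140]
```

Pin seated where expected, nut past the tab and aligned, bystanders unmoved. Handing in.

```bash
python3 -c "
from station import ticket
print(ticket.job_done())"
```

```text
the job is handed in; nothing more can be done
None
```

The job is handed in at about 45.5 s: the nut is turned past the tab to the first slot alignment, the steel pin is pushed through with its collar home and released, and the beaker, jar and bottle were not touched; the judge's verdict was not shown.

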